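# Eject the mirror-image brackets and sort them by hand

## Task

Each of the two ejector nests holds one orange moulded bracket under its clear cover. Press the red tab of a nest right to its stop to push its bracket out, let the tab spring back, then draw the bracket out and lay it flat, boss up, inside its own tray: the left-hand bracket (leg along the left edge when the head points away from you) in the blue tray, the right-hand one in the yellow. Do one bracket completely before you push out the other, set them down without dropping them, and do not disturb the oil bottle, the white cup, the blue tape roll or the aluminium cylinder.

Things in the scene. Friction and masses are not known exactly. Their poses are not given: they have to be found in the camera images.
- bracket_left: Orange moulded bracket, loose, 84 x 36 mm, left-hand one of a mirror pair. Head 36 x 36 x 16 mm at x -42 to -6 mm, round boss on top; leg 13 mm wide, 12 mm thick from the head to x +42 mm along the -y edge. Seen from above, boss up, head pointing away: leg on the left edge. Origin: centre of the outline, underside; z up. Starts in nest_a's lane, axes along the nest's, at its x -12, z +24 mm. 0.12 kg.
- bracket_right: Orange moulded bracket, loose, 84 x 36 mm, right-hand one of a mirror pair. Head 36 x 36 x 16 mm at x -42 to -6 mm, round boss on top; leg 13 mm wide, 12 mm thick from the head to x +42 mm along the +y edge. Seen from above, boss up, head pointing away: leg on the right edge. Origin: centre of the outline, underside; z up. Starts in nest_b's lane, axes along the nest's, at its x -12, z +24 mm. 0.12 kg.
- nest_a: Aluminium ejector nest fixed to the table, one of two alike; holds the left-hand bracket. Origin under the block on the table; the lane runs along x, mouth at the -x end. Block x -60 to +58 mm, y +-30 mm (feet 8 mm high to y +-44). Lane floor z 24 mm, walls y +-19.5 mm, clear cover z 50 to 54 mm over all the block. The bracket starts 6 mm inside; what is under the cover cannot be lifted, only drawn out along -x.
- nest_b: Aluminium ejector nest fixed to the table, one of two alike; holds the right-hand bracket. Origin under the block on the table; the lane runs along x, mouth at the -x end. Block x -60 to +58 mm, y +-30 mm (feet 8 mm high to y +-44). Lane floor z 24 mm, walls y +-19.5 mm, clear cover z 50 to 54 mm over all the block. The bracket starts 6 mm inside; what is under the cover cannot be lifted, only drawn out along -x.
- ejector_a (a joint): Ejector slide of nest_a, m: 0 at rest, 0.055 pressed to its stop by pushing the red tab to the nest's -x. Spring, 3 N at rest to 8 N at the stop, brings it back when let go. It pushes the bracket's leg end but is not attached: the bracket stays out. At the stop the bracket has come out about 54 mm: its whole head and 12 mm more is past the mouth.
- ejector_b (a joint): Ejector slide of nest_b, m: 0 at rest, 0.055 pressed to its stop by pushing the red tab to the nest's -x. Spring, 3 N at rest to 8 N at the stop, brings it back when let go. It pushes the bracket's leg end but is not attached: the bracket stays out. At the stop the bracket has come out about 54 mm: its whole head and 12 mm more is past the mouth.
- tab_a (a point): Centre of the rear face (to push on, facing the nest's +x) of the red thumb tab of nest_a's ejector. Tab 30 mm wide, 10 mm thick, z 57 to 85 mm over the table, above the clear cover. At rest this point is at x +40, y 0, z 71 mm of the nest; it moves with the slide.
- tab_b (a point): Centre of the rear face (to push on, facing the nest's +x) of the red thumb tab of nest_b's ejector. Tab 30 mm wide, 10 mm thick, z 57 to 85 mm over the table, above the clear cover. At rest this point is at x +40, y 0, z 71 mm of the nest; it moves with the slide.
- mouth_a (a point): Centre of the mouth of nest_a's lane at floor height (x -60, y 0, z 24 mm of the nest). From here a tongue 24 mm wide, top z 24 mm, underside z 12 mm, runs 58 mm on along the nest's -x; it carries the pushed-out bracket, whose head overhangs it by 6 mm on each side, so it can be gripped across there.
- mouth_b (a point): Centre of the mouth of nest_b's lane at floor height (x -60, y 0, z 24 mm of the nest). From here a tongue 24 mm wide, top z 24 mm, underside z 12 mm, runs 58 mm on along the nest's -x; it carries the pushed-out bracket, whose head overhangs it by 6 mm on each side, so it can be gripped across there.
- boss_left (a point): Top of the round boss (18 mm across, 6 mm high, dark centre) on the left-hand bracket's head: x -24, y 0, z +22 mm of the bracket; over the head's centre, the place to grip across (36 mm wide).
- boss_right (a point): Top of the round boss (18 mm across, 6 mm high, dark centre) on the right-hand bracket's head: x -24, y 0, z +22 mm of the bracket; over the head's centre, the place to grip across (36 mm wide).
- tray_blue: An open blue plastic tray fixed to the table, for the left-hand bracket. Outside 124 mm (x) by 104 mm (y), walls 4 mm thick and 22 mm high, floor 4 mm thick (inside 116 x 96 mm). Origin: centre of the underside, on the table. The trays change places with each other and with the nests.
- tray_yellow: An open yellow plastic tray fixed to the table, for the right-hand bracket. Outside 124 mm (x) by 104 mm (y), walls 4 mm thick and 22 mm high, floor 4 mm thick (inside 116 x 96 mm). Origin: centre of the underside, on the table. The trays change places with each other and with the nests.
- oil: Oil bottle with red spout, loose, 41 mm across, 125 mm high, upright; origin: centre of its underside. Stands on the table on the robot's side of the blue tray, about 115 mm from the tray's centre. Leave it alone.
- cup: White plastic cup, loose, 67 mm across, 52 mm high; origin: centre of its underside. Stands on the robot's side of the yellow tray, about 120 mm from the tray's centre. Leave it alone.
- tape: Roll of blue tape lying flat, loose, 71 mm across, 23 mm high; origin: centre of its underside. Lies behind the blue tray, about 120 mm from the tray's centre. Leave it alone.
- cyl: Aluminium cylinder with a rubber pad on top and a small side fitting, loose, 47 x 60 mm, 51 mm high; origin: on its underside, 7 mm from the cylinder's axis. Stands behind the yellow tray, about 120 mm from the tray's centre. Leave it alone.

How it is judged:
By the outcome, as a careful person would: the job done as asked, in the order asked, and still so for the second after the job is handed in, with the robot touching nothing.
It also fails if it takes over 72 s, if anything falls off the work surface, if the arm or the gripper's body presses on something with over 40 N, if the wrist force passes 120 N, or if a joint passes its speed limit or range.

## Robot

A 6-joint arm with a two-finger parallel gripper is mounted at the origin on a cart in front of the work surface, level with it; the furniture and walls round the work are solid. World frame = base frame: x ahead of the robot, y to its left, z up, the work surface at z = 0. Lengths are in m, angles in degrees, forces in N, time in s.
With the tool pointing down it reaches from about 0.275 to 0.85 m from the base axis. Payload 19 kg.
Tool frame: the origin (TCP) lies midway between the tips of the shut fingers; the grasp point (between the pads) lies 19 mm behind it; z points along the fingers, y is the direction in which the jaws open and shut (so a half turn about z gives the same grasp; the last joint's range is limited). The gripper opens to 85 mm and grips with 20 to 120 N. Pads are 22 mm wide; open, the fingers measure 114 mm over their backs; the gripper's body (76 mm by 85 mm) begins 54 mm behind the grasp point. The pads swing forward as they close: fully open they stand 13 mm farther back than shut.
Start: joints at [-80.042, 8.623, 82.357, -0, 89.026, -7.678], TCP at [0.174, -0.548, 0.231] pointing down, gripper open.
Joint ranges: [-160.23, 160.23], [-39.13, 120.54], [6.94, 153.29], [-79.49, 259.48], [9.18, 160.14], [-161.06, 161.06]. Speed limits (degrees/s): [108.29, 108.29, 127.2, 172.46, 172.46, 172.46].

## Interface

Orientations are given as [roll, pitch, yaw] about the fixed x, y, z axes, in that order (R = Rz(yaw) Ry(pitch) Rx(roll)).
In Python, from cell import sensors, optics, env gives the robot as it stands.
- The arm moves only by the tool send_rows, never from a script. Its argument "increments" is text: rows parted by semicolons, each of 5 numbers parted by spaces: the closure, from 0 (fully open) to 1 (shut), then the shift along the tool's x, y, z in m, then the turn about the tool's z in rad. In form: fingers dx dy dz spin; .... A call has 1 to 20 rows; each row is the pose to reach, as a shift and turn from the pose commanded when the call began, along the tool's axes at that moment; what a row does not reach only later rows make up. A row lasts 1/8 s, in which the tool goes at most 62.5 mm and 10.7 degrees, less where a joint would pass 70% of its speed; a pose out of reach is approached as far as the arm can. A call with a gripper value outside its range is refused whole. The fingers move at their own pace and stop on an object; "squeeze" is the grip in N (left out, the last holds). Time passes only in rows, so rows that repeat a pose let the fingers close. It gives the time, the measured TCP pose, the force and the opening at its end, in the units of the state.
- sensors.read_state(): the state, without advancing time (a new reading comes with each control period).
- optics.snapshot(name): name is "scene" or "top"; returns a dict with "pixels" (420x560x3 uint8, red, green, blue), "fov_y" (degrees; the focal length in pixels is half the picture's height over the tangent of half this angle, whatever the lens; pixels are square), "cx", "cy" (the principal point, pixels), "rvec" (rotation vector, rad) and "tvec" (3), from world to camera coordinates, as OpenCV has them. Camera axes: x right, y down, z forward; pixel columns grow to the right and rows downward; lengths in m; the calibration is good to about 2 mm. A picture is of the moment at which its call begins. There is no depth.
- env.finish_job(): hands the job in, once; it reports no verdict.
The state is a dict: "t": time; "joints": joint angles; "joint_vel": joint speeds; "joint_torque": joint torques, N m; "tool_pos": TCP position; "tcp_rot": TCP orientation; "ft_force": force on the tool from outside, world axes, zero at the start; "wrist_torque": the same for the moment, N m; "finger_gap": finger opening in m.
Only numpy, scipy, OpenCV 4.12 (cv2) and the standard library are available. Lean on these libraries where they do the work, as an engineer would, in place of code of your own. Each camera call takes 0.05 s, during which the arm holds its last target.

## Working session

There is one attempt and no reset: what is moved stays moved. The work goes in short steps, Python scripts to look and compute and a tool call to move; the robot and the scene stay as the last step left them, time stands still between calls to the robot, and variables do not carry over. Pictures are saved under pics/ and viewed, and the job is handed in when it is done.

Besides the shell and the picture viewer there is one more tool, called after ">>>" as name(argument=value, ...) on one line, values as JSON. send_rows: Moves the arm, as the interface text tells. Its arguments: {"type":"object","properties":{"increments":{"type":"string"},"squeeze":{"type":"number"}},"required":["increments"]}

```bash
mkdir -p pics; ls; python3 - <<'E'
from cell import sensors, optics, env
import cv2
print(sensors.read_state())
for n in("scene","top"):
    s=optics.snapshot(n); cv2.imwrite(f"pics/{n}0.png",s["pixels"][:,:,::-1])
    print({k:v for k,v in s.items() if k!="pixels"})
E
```

```text
pics
{'t': 0.0, 'joints': array([-8.00431004e+01,  8.64937891e+00,  8.23936334e+01,  2.88265949e-04,
        8.90251715e+01, -7.67710708e+00]), 'joint_vel': array([ 0.02507214,  0.01151311, -0.00681903,  0.04405322, -0.1066855 ,
        0.00754755]), 'joint_torque': array([-2.46772261e-04, -7.13051891e+01, -5.70872712e+01, -3.21795587e-04,
        8.68021685e-03, -1.29734617e-04]), 'tool_pos': array([ 0.1741325 , -0.54773918,  0.23068563]), 'tcp_rot': array([-1.79932466e+02, -9.39433457e-03,  1.76339961e+01]), 'ft_force': array([0.26411651, 0.1680603 , 0.13648025]), 'wrist_torque': array([-0.00651763,  0.04916208,  0.01664268]), 'finger_gap': 0.08530810984124702}
{'fov_y': 44.98922110530262, 'cx': 278.1189292049372, 'cy': 213.13181988313195, 'rvec': array([ 0.98275656, -2.53013379,  0.94084355]), 'tvec': array([0.38689315, 0.34832342, 0.89119352])}
{'fov_y': 47.15178080894238, 'cx': 282.29831467819463, 'cy': 211.4075922822485, 'rvec': array([ 2.14881142, -2.17176668,  0.1233767 ]), 'tvec': array([-0.01322181,  0.57254434,  1.12445746])}
```

View pics/scene0.png

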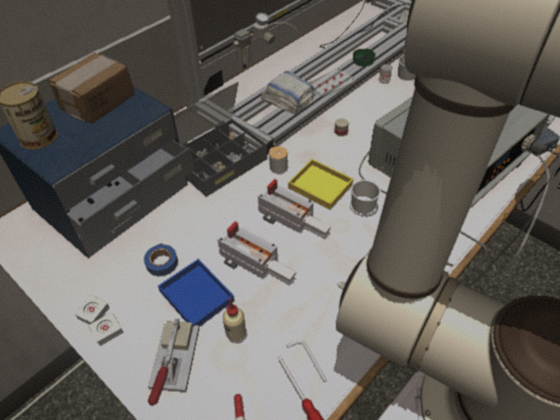

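View pics/top0.png

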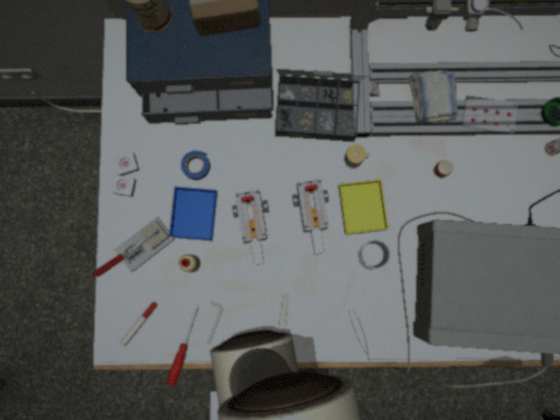

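```bash
python3 - <<'E'
import cv2
t=cv2.imread("pics/top0.png");c=t[170:275,160:400]
cv2.imwrite("pics/topc.png",cv2.resize(c,(768,336),interpolation=cv2.INTER_CUBIC)) 
t=cv2.imread("pics/scene0.png");c=t[170:300,200:360]
cv2.imwrite("pics/scc.png",cv2.resize(c,(736,598),interpolation=cv2.INTER_CUBIC)) 
E
```

```text
(no output)
```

View pics/topc.png

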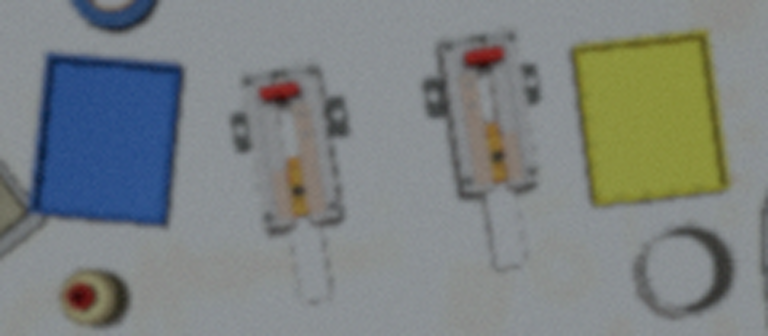

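View pics/scc.png

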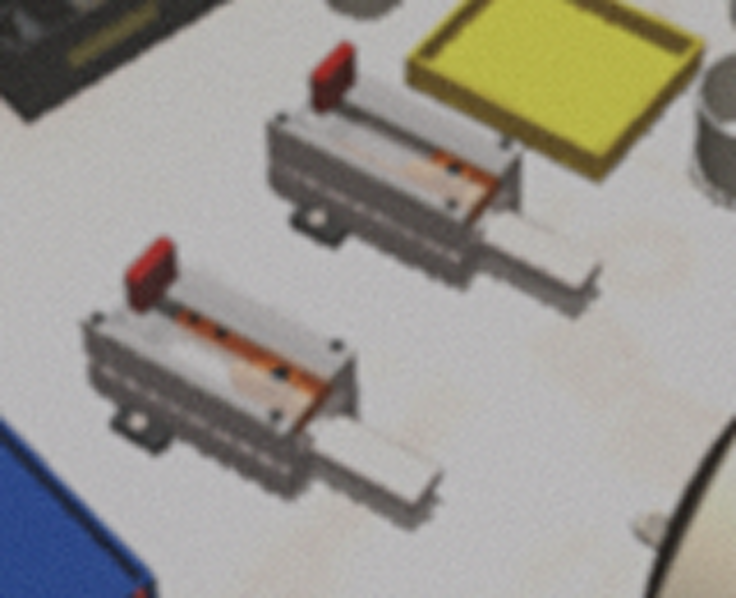

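```bash
cat > h.py <<'E'
import cv2,numpy as np
from cell import sensors, optics, env
def snap(n,f=None):
    s=optics.snapshot(n)
    if f: cv2.imwrite(f,s["pixels"][:,:,::-1])
    return s
def K(s):
    f=210/np.tan(np.radians(s["fov_y"]/2)); return np.array([[f,0,s["cx"]],[0,f,s["cy"]],[0,0,1]])
def proj(s,P): return cv2.projectPoints(np.array(P,float).reshape(-1,3),s["rvec"],s["tvec"],K(s),None)[0].reshape(-1,2)
def ray(s,uv,z):
    R=cv2.Rodrigues(s["rvec"])[0]; C=-R.T@s["tvec"]
    uv=np.array(uv,float).reshape(-1,2)
    d=(R.T@np.linalg.inv(K(s))@np.c_[uv,np.ones(len(uv))].T).T
    return C+d*((z-C[2])/d[:,2])[:,None]
def zoom(im,u0,v0,w,h,k,f,step=10):
    c=cv2.resize(im[v0:v0+h,u0:u0+w],None,fx=k,fy=k,interpolation=cv2.INTER_CUBIC)
    for u in range((u0//step+1)*step,u0+w,step):
        x=int((u-u0+.5)*k);cv2.line(c,(x,0),(x,6),(0,255,0),1);cv2.putText(c,str(u),(x-10,18),0,.4,(0,160,0),1)
    for v in range((v0//step+1)*step,v0+h,step):
        y=int((v-v0+.5)*k);cv2.line(c,(0,y),(6,y),(0,255,0),1);cv2.putText(c,str(v),(8,y+4),0,.4,(0,160,0),1)
    cv2.imwrite(f,c)
E
python3 - <<'E'
from h import *
ims={n:[] for n in("top","scene")}
for n in ims:
    for i in range(6): s=snap(n); ims[n].append(s["pixels"].astype(float))
    m=np.mean(ims[n],0).astype(np.uint8)[:,:,::-1].copy(); cv2.imwrite(f"pics/{n}_avg.png",m)
    hsv=cv2.cvtColor(m,cv2.COLOR_BGR2HSV)
    def blobs(lo,hi,name,box,amin):
        k=cv2.inRange(hsv,lo,hi); 
        c,_=cv2.findContours(k,cv2.RETR_EXTERNAL,cv2.CHAIN_APPROX_NONE)
        for q in c:
            if cv2.contourArea(q)>amin:
                r=cv2.minAreaRect(q); M=cv2.moments(q)
                u,v=M["m10"]/M["m00"],M["m01"]/M["m00"]
                if box[0]<u<box[1] and box[2]<v<box[3]:
                    print(n,name,round(u,1),round(v,1),"area",cv2.contourArea(q),"rect",np.round(cv2.boxPoints(r),1).tolist())
                    if name in("blue","yellow"):
                        print("  world z.022:",ray(s,cv2.boxPoints(r),.022)[:,:2].round(3).tolist(), ray(s,[(u,v)],.022).round(4))
    B=(100,420,130,330)
    blobs((105,120,60),(130,255,255),"blue",B,300)
    blobs((22,100,60),(35,255,255),"yellow",B,300)
    blobs((0,130,60),(7,255,255),"red",B,10); blobs((172,130,60),(180,255,255),"red",B,10)
t=cv2.imread("pics/top_avg.png")
zoom(t,225,170,110,100,7,"pics/tz.png")
t=cv2.imread("pics/scene_avg.png")
zoom(t,210,170,130,115,6,"pics/sz.png")
E
```

```text
top blue 192.8 213.2 area 1967.5 rect [[169.39999389648438, 235.6999969482422], [174.60000610351562, 186.10000610351562], [216.10000610351562, 190.39999389648438], [210.8000030517578, 240.0]]
  world z.022: [[0.518, 0.254], [0.639, 0.243], [0.627, 0.142], [0.506, 0.154]] [[0.5716 0.1983 0.022 ]]
top blue 195.0 164.6 area 524.5 rect [[177.8000030517578, 158.60000610351562], [200.60000610351562, 147.1999969482422], [212.39999389648438, 170.8000030517578], [189.60000610351562, 182.1999969482422]]
  world z.022: [[0.707, 0.237], [0.736, 0.181], [0.676, 0.151], [0.648, 0.207]] [[0.692  0.1941 0.022 ]]
top yellow 362.8 206.5 area 2018.0 rect [[338.5, 184.3000030517578], [380.70001220703125, 178.6999969482422], [387.29998779296875, 228.60000610351562], [345.20001220703125, 234.1999969482422]]
  world z.022: [[0.639, -0.157], [0.652, -0.261], [0.529, -0.273], [0.517, -0.171]] [[ 0.5836 -0.2152  0.022 ]]
top red 149.1 309.9 area 47.0 rect [[142.60000610351562, 314.8999938964844], [153.10000610351562, 302.29998779296875], [156.10000610351562, 304.70001220703125], [145.60000610351562, 317.29998
[... 954 characters left out ...]
[[0.735, 0.213], [0.709, 0.155], [0.65, 0.183], [0.675, 0.239]] [[0.6922 0.1983 0.022 ]]
scene yellow 320.6 181.4 area 1523.0 rect [[288.0, 182.89999389648438], [304.1000061035156, 152.6999969482422], [352.8999938964844, 178.6999969482422], [336.79998779296875, 208.89999389648438]]
  world z.022: [[0.636, -0.154], [0.679, -0.263], [0.528, -0.271], [0.495, -0.167]] [[ 0.5807 -0.2115  0.022 ]]
scene red 231.7 310.1 area 42.5 rect [[227.0, 306.0], [236.0, 306.0], [236.0, 314.0], [227.0, 314.0]]
scene red 232.1 226.8 area 29.5 rect [[226.5, 229.5], [234.5, 221.5], [237.0, 224.0], [229.0, 232.0]]
scene red 271.4 185.2 area 30.5 rect [[265.5, 188.5], [274.5, 179.5], [278.5, 183.5], [269.5, 192.5]]
```

View pics/tz.png

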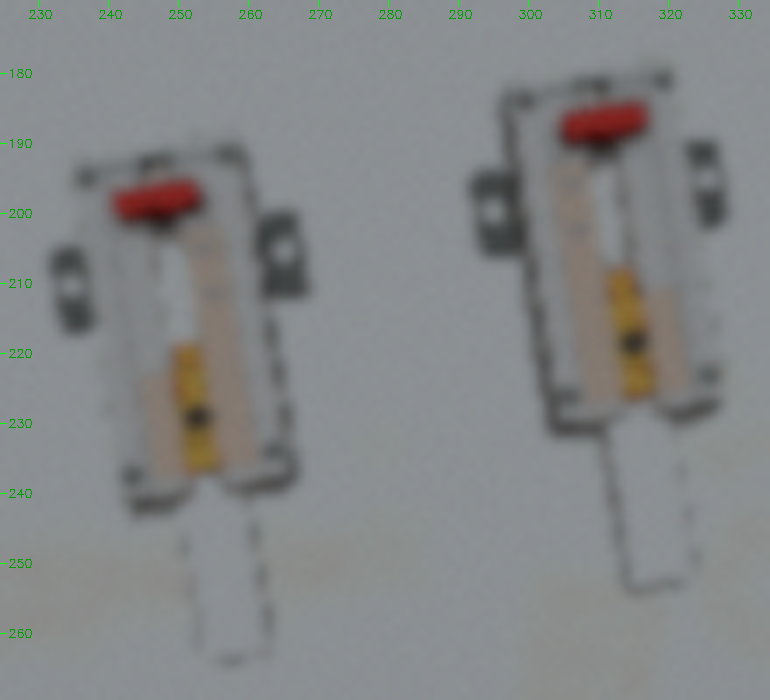

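View pics/sz.png

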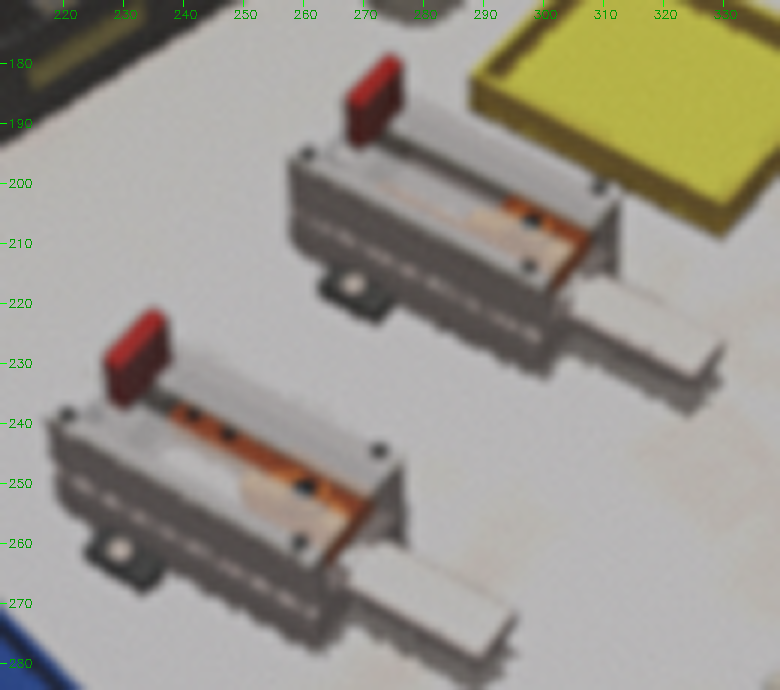

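```bash
cat > fit.py <<'E'
from h import *
from scipy.optimize import least_squares
st,ss=snap("top"),snap("scene")
obs={0:dict(T=[("tab",246.7,198),("boss",252.5,229.3),("s++",236.5,195),("s+-",257.5,191.5),("s--",263.5,234.5),("s-+",243.3,237.6),("tip",258,264)],
 S=[("boss",260.5,251),("s++",221,239),("s--",272.5,244.8),("s-+",259.5,260),("c-",295,271.5)]),
1:dict(T=[("tab",310.5,187.3),("boss",314.7,218.6),("s++",299.3,184),("s+-",319.3,181.2),("s--",325.8,223.2),("s-+",305,226.5),("tip",318.8,253.4)],
 S=[("boss",298.5,206.3),("s++",261,195),("s--",309.5,200.8),("s-+",297.5,214),("c-",329.7,227)])}
def res(p,show=False):
    xf,xb,ys=p[6:9]; r=[]
    L={"tab":(.035,0,.085),"boss":(-.036,0,.046),"tip":(-.118,0,.024),"c-":(-.118,-.012,.024),
       "s++":(xf,ys,.0545),"s+-":(xf,-ys,.0545),"s--":(xb,-ys,.0545),"s-+":(xb,ys,.0545)}
    for i in (0,1):
        x,y,a=p[3*i:3*i+3]
        for k,s in(("T",st),("S",ss)):
            for n,u,v in obs[i][k]:
                l=L[n];P=(x+np.cos(a)*l[0]-np.sin(a)*l[1],y+np.sin(a)*l[0]+np.cos(a)*l[1],l[2])
                e=proj(s,[P])[0]-(u,v); r+=list(e)
                if show: print(i,k,n,e.round(2))
    return r
o=least_squares(res,[.55,.05,0.1,.58,-.1,.1,.05,-.05,.025],loss="soft_l1")
p=o.x; res(p,True); print(p.round(4),np.degrees(p[[2,5]]))
E
python3 fit.py
```

```text
0 T tab [ 0.03 -0.23]
0 T boss [-0.22  0.17]
0 T s++ [ 0.11 -0.06]
0 T s+- [-0.52  0.34]
0 T s-- [-0.21 -0.33]
0 T s-+ [-0.59 -0.28]
0 T tip [-0.17 -0.06]
0 S boss [-0.03  0.22]
0 S s++ [ 0.02 -0.65]
0 S s-- [ 0.57 -0.36]
0 S s-+ [-0.01  0.03]
0 S c- [ 0.9  -0.21]
1 T tab [ 0.43 -0.59]
1 T boss [-0.48  0.1 ]
1 T s++ [-0.16 -0.02]
1 T s+- [0.18 0.06]
1 T s-- [-0.14  0.3 ]
1 T s-+ [ 0.11 -0.23]
1 T tip [-0.32 -0.09]
1 S boss [-0.61  0.68]
1 S s++ [-0.    0.01]
1 S s-- [0.18 0.05]
1 S s-+ [0.1  0.15]
1 S c- [ 1.14 -1.24]
[ 0.5642  0.0573  0.1419  0.5884 -0.0905  0.1239  0.0501 -0.0516  0.0244] [8.13068474 7.09635243]
```

```bash
cat > plan.py <<'E'
import sys,numpy as np
from cell import sensors
N={'a':(.5642,.0573,8.13),'b':(.5884,-.0905,7.10)}
def nest(n,x,y=0):
    X,Y,a=N[n];a=np.radians(a);return X+np.cos(a)*x-np.sin(a)*y, Y+np.sin(a)*x+np.cos(a)*y
def rel(targets):
    """targets: (x,y,z,yaw) -> tool increments from present pose"""
    s=sensors.read_state();p=s["tool_pos"];y0=np.radians(s["tcp_rot"][2])
    print("t",round(s["t"],2),"tcp",p.round(4),"rot",s["tcp_rot"].round(2),"F",s["ft_force"].round(1),"gap",round(s["finger_gap"],4))
    tx=np.array([np.cos(y0),np.sin(y0)]);ty=np.array([np.sin(y0),-np.cos(y0)])
    for x,y,z,w in targets:
        d=np.array([x,y])-p[:2]
        print("%.4f %.4f %.4f %.4f"%(d@tx,d@ty,p[2]-z,-(np.radians(w)-y0)))
E
python3 - <<'E'
from plan import *
x,y=nest('a',.063)
rel([(x,y,.35,8.13),(x,y,.15,8.13),(x,y,.062,8.13)])
E
```

```text
t 0.8 tcp [ 0.1742 -0.548   0.2313] rot [-179.99   -0.     17.63] F [ 0.8 -0.6 -0.3] gap 0.0853
0.6172 -0.4483 -0.1187 0.1658
0.6172 -0.4483 0.0813 0.1658
0.6172 -0.4483 0.1693 0.1658
```

>>> send_rows(increments="1 0 0 -0.06 0; 1 0 0 -0.12 0; 1 0.617 -0.448 -0.12 0.166; 1 0.617 -0.448 -0.12 0.166; 1 0.617 -0.448 -0.12 0.166; 1 0.617 -0.448 -0.12 0.166; 1 0.617 -0.448 -0.12 0.166; 1 0.617 -0.448 -0.12 0.166; 1 0.617 -0.448 -0.12 0.166; 1 0.617 -0.448 -0.12 0.166; 1 0.617 -0.448 -0.12 0.166; 1 0.617 -0.448 -0.12 0.166; 1 0.617 -0.448 -0.12 0.166; 1 0.617 -0.448 -0.12 0.166; 1 0.617 -0.448 -0.12 0.166; 1 0.617 -0.448 -0.12 0.166; 1 0.617 -0.448 0.08 0.166; 1 0.617 -0.448 0.08 0.166; 1 0.617 -0.448 0.08 0.166; 1 0.617 -0.448 0.08 0.166", squeeze=50)

```text
t: 3.3
tool_pos: [0.6243, 0.0644, 0.1485]
tcp_rot: [-180.0, 0.3, 8.0]
ft_force: [-0.5, -0.2, 0.5]
finger_gap: 0.0001
```

```bash
python3 - <<'E'
from plan import *
x,y=nest('a',.063)
rel([(x,y,.062,8.13)])
from h import *
for n in ("top","scene"):
    snap(n,f"pics/{n}1.png")
E
```

```text
t 3.3 tcp [0.6243 0.0644 0.1485] rot [-179.96    0.29    8.03] F [-0.5 -0.2  0.5] gap 0.0001
0.0024 -0.0014 0.0865 -0.0017
```

View pics/scene1.png

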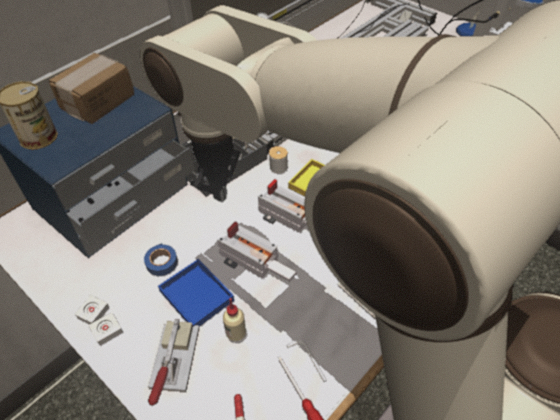

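View pics/top1.png

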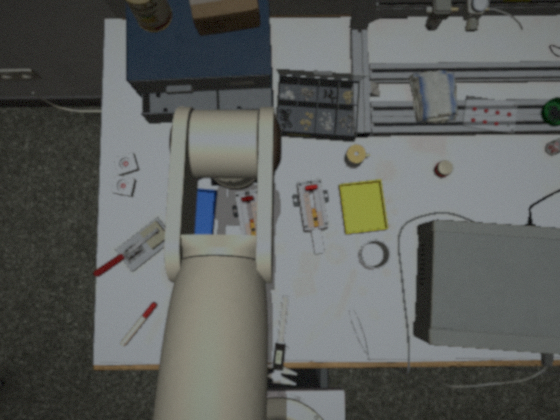

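```bash
python3 - <<'E'
from plan import *
from h import *
x,y=nest('a',.063)
rel([(x,y,.062,8.13)])
s=snap("scene");print(proj(s,[(.6265,.066,.15)]))
zoom(s["pixels"][:,:,::-1],180,110,110,150,4,"pics/z1.png")
E
```

```text
t 3.4 tcp [0.6263 0.0649 0.1522] rot [-1.80e+02  1.00e-02  8.06e+00] F [0.3 0.6 1.4] gap -0.0001
0.0005 -0.0012 0.0902 -0.0013
[[219.11866998 198.57219205]]
```

View pics/z1.png

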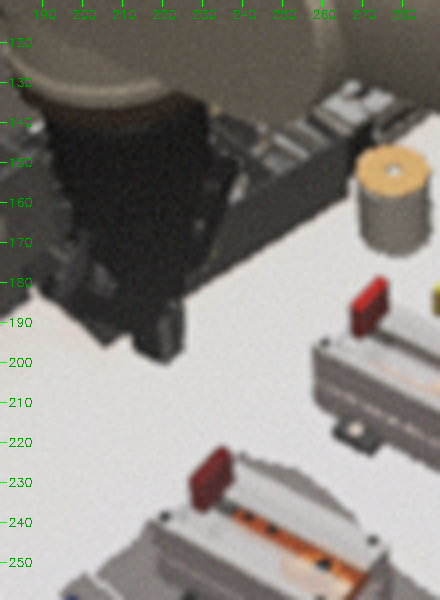

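>>> send_rows(increments="1 0 -0.001 0.05 0; 1 0 -0.001 0.09 0; 1 0 -0.001 0.09 0; 1 0 -0.001 0.09 0; 1 -0.008 -0.001 0.09 0; 1 -0.016 -0.001 0.09 0; 1 -0.024 -0.001 0.09 0; 1 -0.032 -0.001 0.09 0; 1 -0.04 -0.001 0.09 0; 1 -0.046 -0.001 0.09 0; 1 -0.052 -0.001 0.09 0; 1 -0.057 -0.001 0.09 0; 1 -0.06 -0.001 0.09 0; 1 -0.061 -0.001 0.09 0; 1 -0.061 -0.001 0.09 0")

```text
t: 5.32
tool_pos: [0.5666, 0.058, 0.0624]
tcp_rot: [180.0, -0.2, 8.1]
ft_force: [7.4, -2.4, 2.8]
finger_gap: -0.0001
```

```bash
python3 - <<'E'
from plan import *
from h import *
rel([nest('a',-.004)+(.062,8.13)])
s=snap("scene")
zoom(s["pixels"][:,:,::-1],200,180,120,110,6,"pics/z2.png")
E
```

```text
t 5.33 tcp [0.5666 0.058  0.0624] rot [ 1.7996e+02 -1.7000e-01  8.1200e+00] F [ 7.4 -2.4  2.8] gap -0.0001
-0.0064 0.0003 0.0004 -0.0002
```

View pics/z2.png

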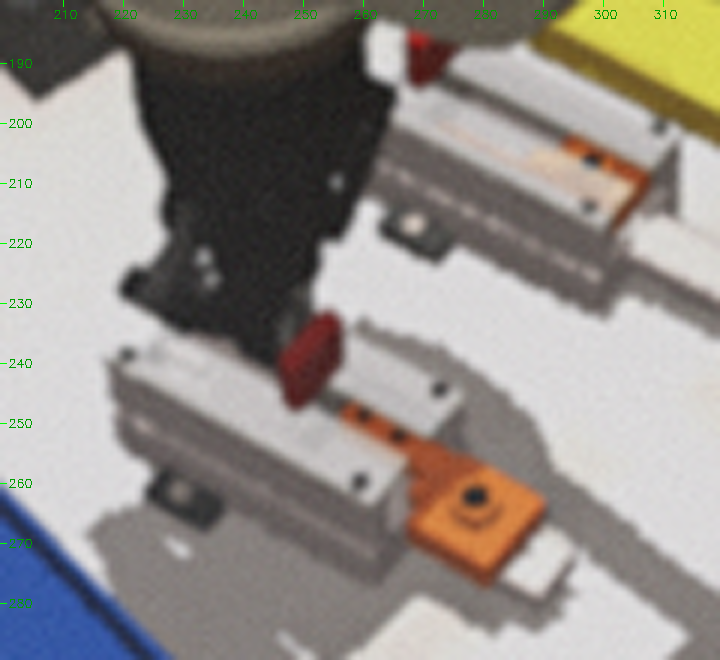

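>>> send_rows(increments="1 -0.001 0 0 0; 1 -0.002 0 0 0; 1 -0.003 0 0 0; 1 -0.003 0 0 0; 1 -0.003 0 0 0")

```text
t: 6.0
tool_pos: [0.5636, 0.0575, 0.0623]
tcp_rot: [180.0, -0.2, 8.1]
ft_force: [7.0, -2.9, 3.9]
finger_gap: -0.0002
```

```bash
python3 - <<'E'
from plan import *
rel([nest('a',-.004)+(.062,8.13)])
E
```

```text
t 6.0 tcp [0.5636 0.0575 0.0623] rot [ 1.7995e+02 -1.6000e-01  8.1200e+00] F [ 7.  -2.9  3.9] gap -0.0002
-0.0035 0.0003 0.0003 -0.0002
```

>>> send_rows(increments="1 -0.001 0 0 0; 1 -0.002 0 0 0; 1 -0.003 0 0 0; 1 -0.003 0 0 0")

```text
t: 6.5
tool_pos: [0.5616, 0.0572, 0.0625]
tcp_rot: [179.9, -0.3, 8.1]
ft_force: [15.3, -1.6, -0.8]
finger_gap: -0.0001
```

>>> send_rows(increments="1 0.02 0 0 0; 1 0.04 0 0 0; 1 0.07 0 0 0; 1 0.07 0 -0.04 0; 1 0.07 0 -0.09 0; 0.35 0.07 0 -0.09 0; 0.35 0.07 0 -0.09 0")

```text
t: 7.38
tool_pos: [0.6287, 0.0673, 0.151]
tcp_rot: [-180.0, 0.0, 8.1]
ft_force: [-0.1, -0.7, -0.1]
finger_gap: 0.0356
```

```bash
python3 - <<'E'
from plan import *
from h import *
s=snap("scene")
zoom(s["pixels"][:,:,::-1],200,180,120,110,6,"pics/z3.png")
print(proj(s,[nest('a',-.09)+(.046,)]))
x,y=nest('a',-.09)
rel([(x,y,.15,8.13),(x,y,.025,8.13)])
E
```

```text
[[281.57852959 262.92365445]]
t 7.42 tcp [0.6285 0.0673 0.1504] rot [-1.7998e+02  9.0000e-02  8.1200e+00] F [ 0.4 -0.8 -0.8] gap 0.0431
-0.1551 0.0008 0.0004 -0.0001
-0.1551 0.0008 0.1254 -0.0001
```

View pics/z3.png

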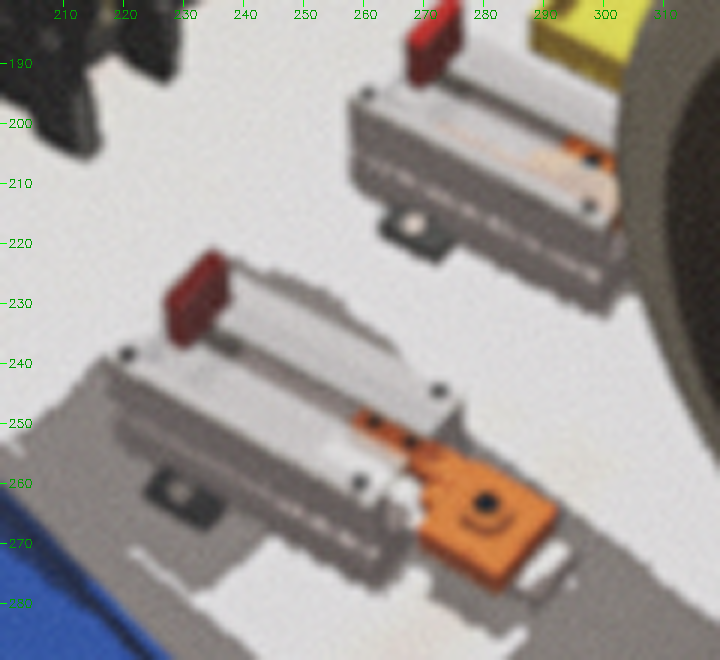

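>>> send_rows(increments="0.2 -0.06 0.001 0 0; 0.2 -0.12 0.001 0 0; 0.2 -0.154 0.001 0 0; 0.2 -0.154 0.001 0.02 0; 0.2 -0.154 0.001 0.07 0; 0.2 -0.154 0.001 0.11 0; 0.2 -0.154 0.001 0.125 0; 0.2 -0.154 0.001 0.125 0; 0.2 -0.154 0.001 0.125 0", squeeze=40)

```text
t: 8.55
tool_pos: [0.4777, 0.0446, 0.0276]
tcp_rot: [180.0, -0.1, 8.1]
ft_force: [0.5, -0.1, -1.1]
finger_gap: 0.0683
```

```bash
python3 - <<'E'
from plan import *
from h import *
s=snap("scene")
zoom(s["pixels"][:,:,::-1],220,200,110,100,7,"pics/z4.png")
x,y=nest('a',-.089)
rel([(x,y,.025,8.13)])
E
```

```text
t 8.6 tcp [0.4778 0.0445 0.0277] rot [ 1.7998e+02 -1.1000e-01  8.1300e+00] F [-0.1  0.8 -0.5] gap 0.0683
-0.0016 -0.0004 0.0027 -0.0000
```

View pics/z4.png

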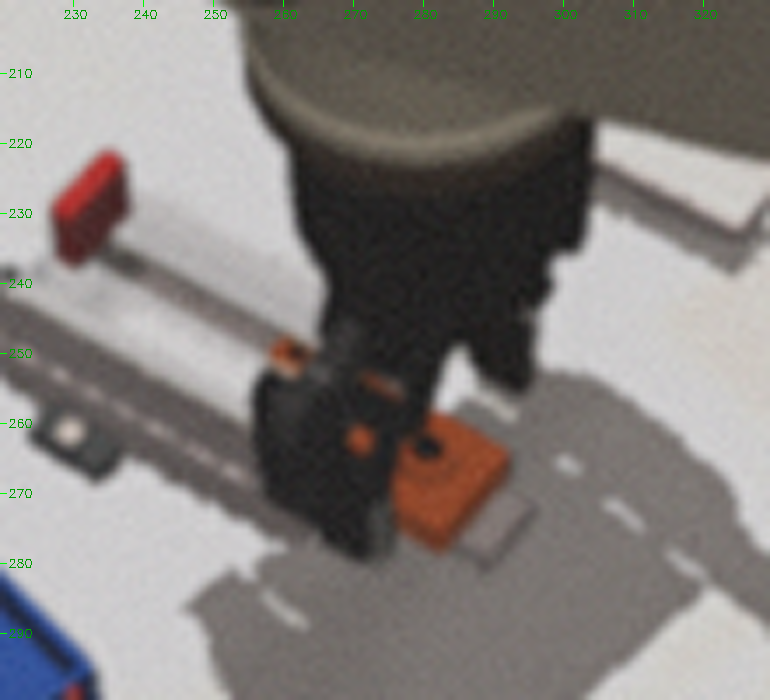

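>>> send_rows(increments="0.2 -0.001 0 0.002 0; 0.9 -0.001 0 0.002 0; 0.9 -0.001 0 0.002 0; 0.9 -0.001 0 0.002 0; 0.9 -0.001 0 0.002 0; 0.9 -0.001 0 0.002 0")

```text
t: 9.35
tool_pos: [0.4762, 0.0445, 0.0247]
tcp_rot: [-180.0, -0.0, 8.1]
ft_force: [-2.2, -0.5, 6.3]
finger_gap: 0.035
```

```bash
python3 - <<'E'
from plan import *
from h import *
s=snap("scene")
zoom(s["pixels"][:,:,::-1],220,200,110,100,7,"pics/z5.png")
x,y=nest('a',-.089)
rel([(x,y,.025,8.13)])
E
```

```text
t 9.4 tcp [0.4762 0.0445 0.0248] rot [-1.80e+02 -3.00e-02  8.12e+00] F [-2.   0.8  5.4] gap 0.035
-0.0001 -0.0002 -0.0002 -0.0001
```

View pics/z5.png

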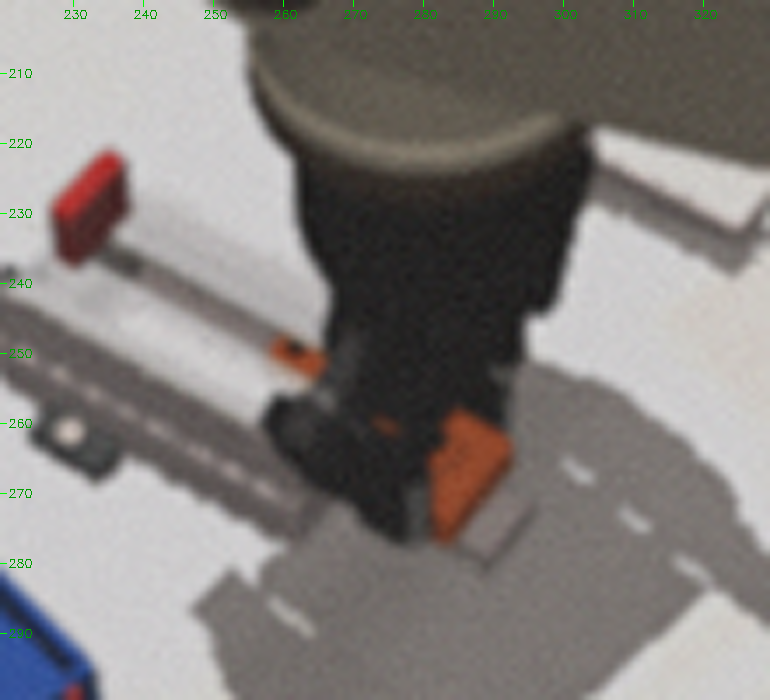

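>>> send_rows(increments="0.9 0 0 -0.001 0; 0.9 -0.01 0 -0.001 0; 0.9 -0.02 0 -0.001 0; 0.9 -0.032 0 -0.001 0; 0.9 -0.044 0 -0.001 0; 0.9 -0.052 0 -0.001 0; 0.9 -0.054 0 -0.001 0; 0.9 -0.054 0 -0.01 0; 0.9 -0.054 0 -0.04 0; 0.9 -0.054 0 -0.08 0; 0.9 -0.054 0 -0.12 0; 0.9 -0.054 0 -0.12 0")

```text
t: 10.9
tool_pos: [0.4241, 0.0367, 0.1475]
tcp_rot: [179.9, -0.3, 8.1]
ft_force: [0.2, 0.8, -2.1]
finger_gap: 0.0348
```

```bash
python3 - <<'E'
from plan import *
from h import *
s=snap("scene","pics/s6.png")
zoom(s["pixels"][:,:,::-1],220,180,140,110,5,"pics/z6.png")
ang=-5.2; c=np.cos(np.radians(ang)); si=np.sin(np.radians(ang))
x,y=.572-.024*c,.199-.024*si
rel([(x,y,.15,ang),(x,y,.006,ang)])
# oil check
t=snap("top","pics/t6.png")
print(ray(t,[(187,263)],.12), ray(t,[(356,154.6)],.05))
E
```

```text
t 10.95 tcp [0.4233 0.0368 0.1455] rot [ 1.7997e+02 -1.4000e-01  8.1300e+00] F [ 0.5 -1.1 -2.2] gap 0.0349
0.1468 -0.1451 -0.0045 0.2326
0.1468 -0.1451 0.1395 0.2326
[[0.45031189 0.19123042 0.12      ]] [[ 0.70595272 -0.1978798   0.05      ]]
```

View pics/s6.png

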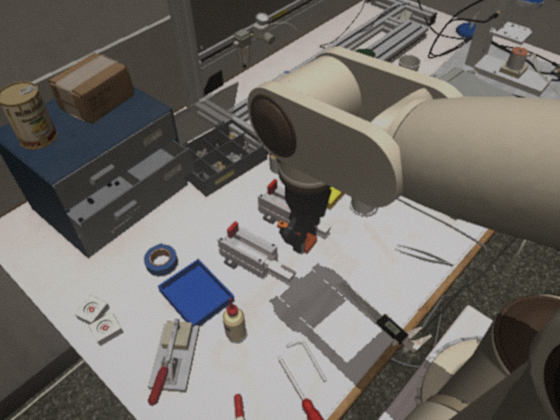

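View pics/z6.png

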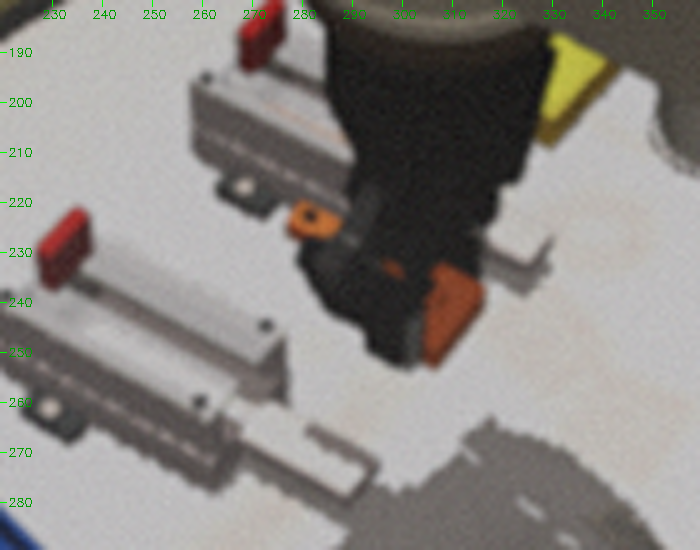

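>>> send_rows(increments="0.9 0.06 0 -0.01 0; 0.9 0.12 0 -0.01 0; 0.9 0.147 -0.05 -0.01 0.1; 0.9 0.147 -0.1 -0.01 0.233; 0.9 0.147 -0.145 -0.005 0.233; 0.9 0.147 -0.145 -0.005 0.233; 0.9 0.147 -0.145 -0.005 0.233; 0.9 0.147 -0.145 0.04 0.233; 0.9 0.147 -0.145 0.08 0.233; 0.9 0.147 -0.145 0.11 0.233; 0.9 0.147 -0.145 0.125 0.233; 0.9 0.147 -0.145 0.132 0.233; 0.9 0.147 -0.145 0.132 0.233")

```text
t: 12.62
tool_pos: [0.5479, 0.2009, 0.0128]
tcp_rot: [-180.0, -0.0, -5.2]
ft_force: [-0.2, 1.0, -0.9]
finger_gap: 0.0352
```

```bash
python3 - <<'E'
from plan import *
from h import *
s=snap("scene","pics/s7.png")
zoom(s["pixels"][:,:,::-1],140,220,140,115,5,"pics/z7.png")
ang=-5.2; c=np.cos(np.radians(ang)); si=np.sin(np.radians(ang))
x,y=.572-.024*c,.199-.024*si
rel([(x,y,.005,ang)])
E
```

```text
t 12.68 tcp [0.5481 0.2011 0.0132] rot [-1.7998e+02 -6.0000e-02 -5.2400e+00] F [-0.3  0.1 -0. ] gap 0.0351
0.0000 -0.0001 0.0082 -0.0006
```

View pics/z7.png

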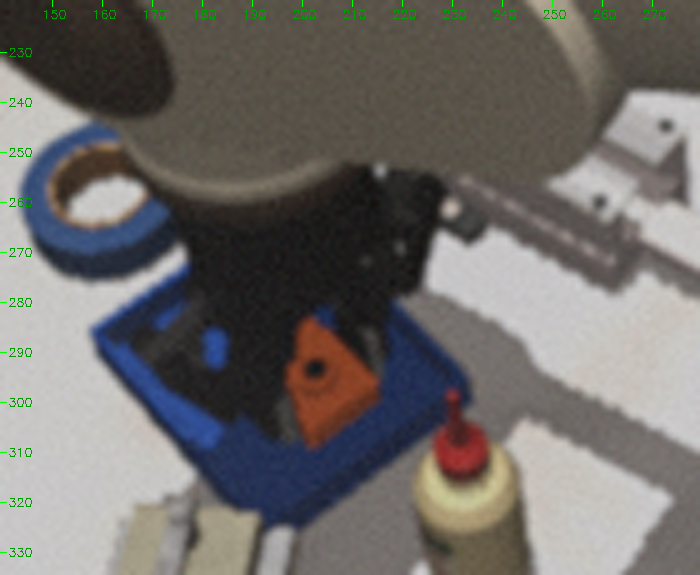

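Inside the blue tray; now I creep down.

>>> send_rows(increments="0.9 0 0 0.003 0; 0.9 0 0 0.006 0; 0.9 0 0 0.007 0; 0.9 0 0 0.007 0; 0.9 0 0 0.007 0")

```text
t: 13.3
tool_pos: [0.5476, 0.2012, 0.0054]
tcp_rot: [-180.0, -0.0, -5.2]
ft_force: [-0.2, -0.7, -0.6]
finger_gap: 0.0347
```

>>> send_rows(increments="0.9 0 0 0.001 0; 0.9 0 0 0.001 0; 0.9 0 0 0.001 0")

```text
t: 13.68
tool_pos: [0.5477, 0.2012, 0.0048]
tcp_rot: [-180.0, -0.0, -5.2]
ft_force: [-2.6, -1.3, 5.9]
finger_gap: 0.0355
```

>>> send_rows(increments="0.5 0 0 0 0; 0.4 0 0 0 0; 0.38 0 0 0 0; 0.38 0 0 0 0; 0.38 0 0 -0.02 0; 0.38 0 0 -0.06 0; 0.38 0 0 -0.12 0; 0.38 0 0 -0.18 0; 0.38 0 0 -0.2 0")

```text
t: 14.8
tool_pos: [0.5485, 0.2014, 0.2086]
tcp_rot: [-179.9, -0.3, -5.2]
ft_force: [0.2, -0.1, -1.1]
finger_gap: 0.0529
```

```bash
python3 - <<'E'
from plan import *
from h import *
s=snap("scene","pics/s8.png")
zoom(s["pixels"][:,:,::-1],140,220,140,115,5,"pics/z8.png")
x,y=nest('b',.063)
rel([(x,y,.2,7.1),(x,y,.062,7.1)])
E
```

```text
t 14.85 tcp [0.5487 0.2014 0.2095] rot [-179.89   -0.33   -5.22] F [0.3 0.5 2.7] gap 0.0532
0.1277 0.2736 0.0095 -0.2151
0.1277 0.2736 0.1475 -0.2151
```

View pics/z8.png

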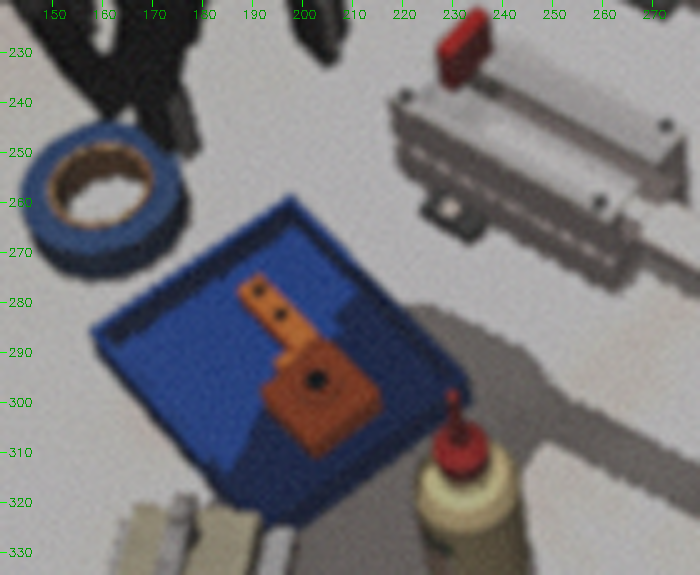

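>>> send_rows(increments="1 0.03 0.05 0 -0.1; 1 0.055 0.1 0 -0.215; 1 0.08 0.15 0 -0.215; 1 0.1 0.2 0 -0.215; 1 0.128 0.25 0 -0.215; 1 0.128 0.274 0 -0.215; 1 0.128 0.274 0.03 -0.215; 1 0.128 0.274 0.06 -0.215; 1 0.128 0.274 0.06 -0.215; 1 0.128 0.274 0.06 -0.215")

```text
t: 16.1
tool_pos: [0.6503, -0.0831, 0.1455]
tcp_rot: [180.0, -0.1, 7.1]
ft_force: [-0.3, 0.8, 0.0]
finger_gap: 0.0001
```

```bash
python3 - <<'E'
from plan import *
from h import *
s=snap("scene","pics/s9.png")
x,y=nest('b',.063)
rel([(x,y,.062,7.1)])
E
```

```text
t 16.15 tcp [ 0.6505 -0.0832  0.1459] rot [ 1.7997e+02 -1.0000e-01  7.1200e+00] F [ 0.3 -0.3 -0.4] gap -0.0002
0.0005 -0.0004 0.0839 0.0003
```

View pics/s9.png

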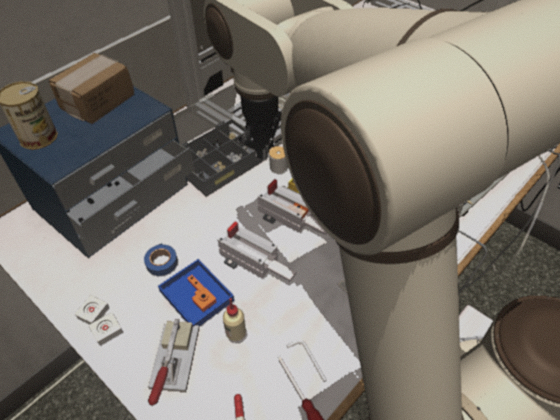

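>>> send_rows(increments="1 0.001 0 0.045 0; 1 0.001 0 0.084 0; 1 0.001 0 0.084 0; 1 0.001 0 0.084 0; 1 -0.008 0 0.084 0; 1 -0.016 0 0.084 0; 1 -0.024 0 0.084 0; 1 -0.032 0 0.084 0; 1 -0.04 0 0.084 0; 1 -0.046 0 0.084 0; 1 -0.052 0 0.084 0; 1 -0.057 0 0.084 0; 1 -0.06 0 0.084 0; 1 -0.062 0 0.084 0; 1 -0.062 0 0.084 0; 1 -0.062 0 0.084 0")

```text
t: 18.15
tool_pos: [0.5892, -0.0916, 0.0615]
tcp_rot: [179.9, -0.2, 7.1]
ft_force: [8.1, -3.0, 3.0]
finger_gap: -0.0002
```

>>> send_rows(increments="1 -0.001 0 0 0; 1 -0.002 0 0 0; 1 -0.002 0 0 0; 1 -0.002 0 0 0")

```text
t: 18.65
tool_pos: [0.5873, -0.0918, 0.0615]
tcp_rot: [179.9, -0.2, 7.1]
ft_force: [7.8, -3.0, 3.5]
finger_gap: 0.0001
```

```bash
python3 - <<'E'
from plan import *
rel([nest('b',-.003)+(.062,7.1)])
E
```

```text
t 18.65 tcp [ 0.5873 -0.0918  0.0615] rot [179.92  -0.18   7.08] F [ 7.8 -3.   3.5] gap 0.0001
-0.0017 -0.0012 -0.0005 -0.0003
```

>>> send_rows(increments="1 -0.001 0 0 0; 1 -0.002 0 0 0; 1 -0.003 0 0 0; 1 -0.003 0 0 0")

```text
t: 19.15
tool_pos: [0.5858, -0.0921, 0.0617]
tcp_rot: [179.9, -0.4, 7.1]
ft_force: [22.5, -0.7, -3.0]
finger_gap: 0.0002
```

Stop reached (force jump). Back off.

>>> send_rows(increments="1 0.02 0 0 0; 1 0.04 0 0 0; 1 0.07 0 0 0; 1 0.07 0 -0.04 0; 1 0.07 0 -0.09 0; 0.35 0.07 0 -0.09 0; 0.35 0.07 0 -0.09 0")

```text
t: 20.02
tool_pos: [0.6524, -0.083, 0.1501]
tcp_rot: [-180.0, 0.0, 7.1]
ft_force: [-0.3, -0.5, -0.7]
finger_gap: 0.0357
```

```bash
python3 - <<'E'
from plan import *
from h import *
s=snap("scene")
zoom(s["pixels"][:,:,::-1],240,160,120,100,6,"pics/z10.png")
t=snap("top")
zoom(t["pixels"][:,:,::-1],280,170,100,100,6,"pics/t10.png")
P=nest('b',-.089)+(.046,)
print(proj(s,[P]),proj(t,[P]))
x,y=nest('b',-.089)
rel([(x,y,.15,7.1),(x,y,.023,7.1)])
E
```

```text
[[317.53825475 217.10367125]] [[317.39836825 240.80700514]]
t 20.12 tcp [ 0.6523 -0.083   0.1491] rot [-1.7996e+02  1.0000e-01  7.0900e+00] F [-0.7  0.5  0.9] gap 0.0507
-0.1534 -0.0004 -0.0009 -0.0002
-0.1534 -0.0004 0.1261 -0.0002
```

View pics/z10.png

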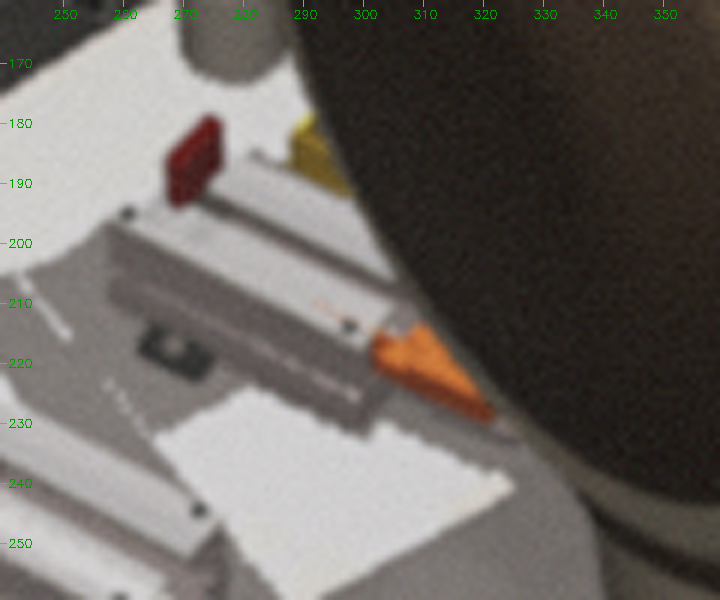

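View pics/t10.png

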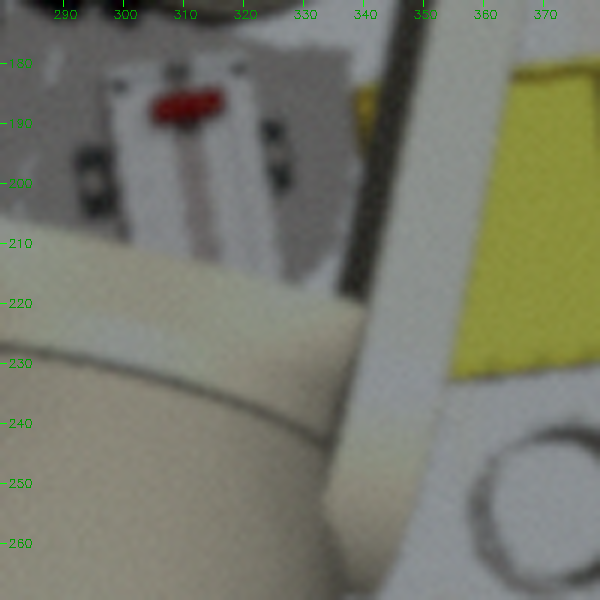

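>>> send_rows(increments="0.2 -0.06 0 0 0; 0.2 -0.12 0 0 0; 0.2 -0.154 0 0 0; 0.2 -0.154 0 0.01 0; 0.2 -0.154 0 0.05 0; 0.2 -0.154 0 0.05 0; 0.2 -0.154 0 0.05 0", squeeze=40)

```text
t: 21.0
tool_pos: [0.5007, -0.102, 0.1009]
tcp_rot: [-180.0, 0.0, 7.1]
ft_force: [0.4, -0.2, -0.3]
finger_gap: 0.0684
```

```bash
python3 - <<'E'
from plan import *
from h import *
s=snap("scene")
zoom(s["pixels"][:,:,::-1],250,150,110,100,7,"pics/z11.png")
print(proj(s,[nest('b',-.107,.018)+(.04,),nest('b',-.107,-.018)+(.04,),nest('b',-.089,0)+(.046,)]))
x,y=nest('b',-.089)
rel([(x,y,.023,7.1)])
E
```

```text
[[319.87183699 227.48617532]
 [328.51776538 217.34642087]
 [317.53825475 217.10367125]]
t 21.05 tcp [ 0.501  -0.1021  0.1013] rot [ 1.7998e+02 -5.0000e-02  7.1000e+00] F [0.4 0.2 0.5] gap 0.0686
-0.0008 -0.0007 0.0783 0.0000
```

View pics/z11.png

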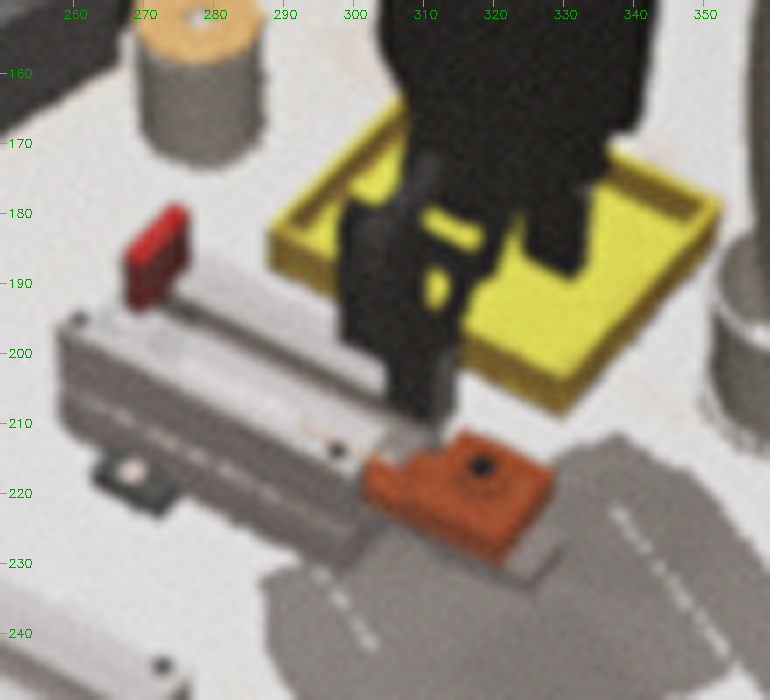

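>>> send_rows(increments="0.2 0 0 0.04 -0.009; 0.2 -0.001 0 0.07 -0.009; 0.2 -0.001 0 0.078 -0.009; 0.2 -0.001 0 0.078 -0.009; 0.2 -0.001 0 0.078 -0.009; 0.9 -0.001 0 0.078 -0.009; 0.9 -0.001 0 0.078 -0.009; 0.9 -0.001 0 0.078 -0.009; 0.9 -0.001 0 0.078 -0.009; 0.9 -0.001 0 0.078 -0.009")

```text
t: 22.3
tool_pos: [0.4996, -0.1023, 0.0231]
tcp_rot: [180.0, -0.0, 7.6]
ft_force: [-2.3, -0.3, 7.9]
finger_gap: 0.0349
```

```bash
python3 - <<'E'
from plan import *
from h import *
s=snap("scene")
zoom(s["pixels"][:,:,::-1],250,150,110,100,7,"pics/z12.png")
x,y=nest('b',-.089)
rel([(x,y,.025,7.1)])
E
```

```text
t 22.35 tcp [ 0.4996 -0.1023  0.0231] rot [ 1.7998e+02 -5.0000e-02  7.6100e+00] F [-2.4  0.8  7.7] gap 0.035
0.0006 -0.0007 -0.0019 0.0089
```

View pics/z12.png

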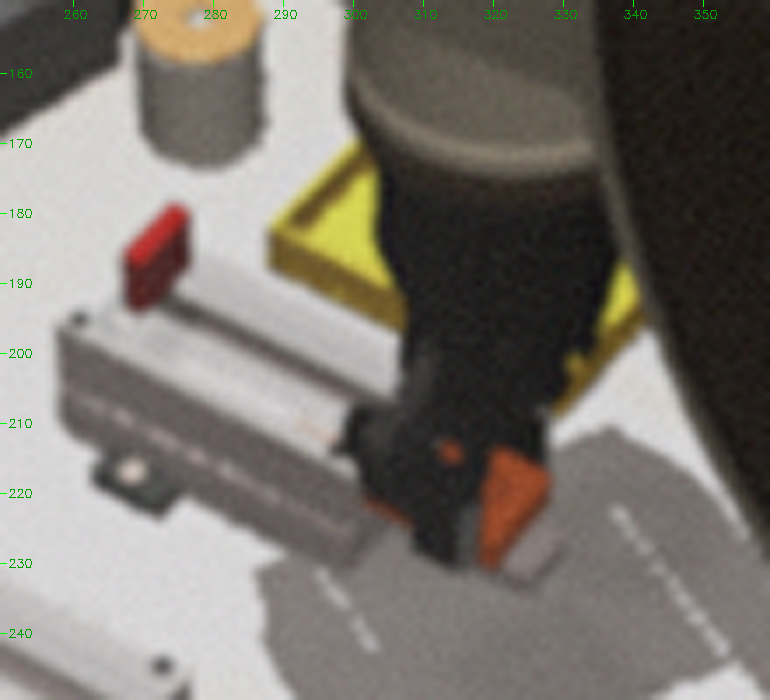

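>>> send_rows(increments="0.9 0 0 -0.001 0; 0.9 -0.01 0 -0.001 0; 0.9 -0.02 0 -0.001 0; 0.9 -0.032 0 -0.001 0; 0.9 -0.044 0 -0.001 0; 0.9 -0.052 0 -0.001 0; 0.9 -0.054 0 -0.001 0; 0.9 -0.054 0 -0.01 0; 0.9 -0.054 0 -0.04 0; 0.9 -0.054 0 -0.08 0; 0.9 -0.054 0 -0.12 0; 0.9 -0.054 0 -0.125 0; 0.9 -0.054 0 -0.125 0")

```text
t: 23.98
tool_pos: [0.4458, -0.1092, 0.1473]
tcp_rot: [180.0, -0.0, 7.6]
ft_force: [-1.1, 0.1, -1.6]
finger_gap: 0.0351
```

```bash
python3 - <<'E'
from plan import *
from h import *
s=snap("scene","pics/s13.png")
zoom(s["pixels"][:,:,::-1],260,140,140,110,5,"pics/z13.png")
ang=6.6; c=np.cos(np.radians(ang)); si=np.sin(np.radians(ang))
x,y=.583-.024*c,-.214-.024*si
rel([(x,y,.15,ang),(x,y,.012,ang),(x,y,.003,ang)])
E
```

```text
t 24.02 tcp [ 0.4455 -0.1091  0.1466] rot [-1.7997e+02  5.0000e-02  7.6200e+00] F [-0.2 -0.7 -1.4] gap 0.0352
0.0984 0.1218 -0.0034 0.0177
0.0984 0.1218 0.1346 0.0177
0.0984 0.1218 0.1436 0.0177
```

View pics/z13.png

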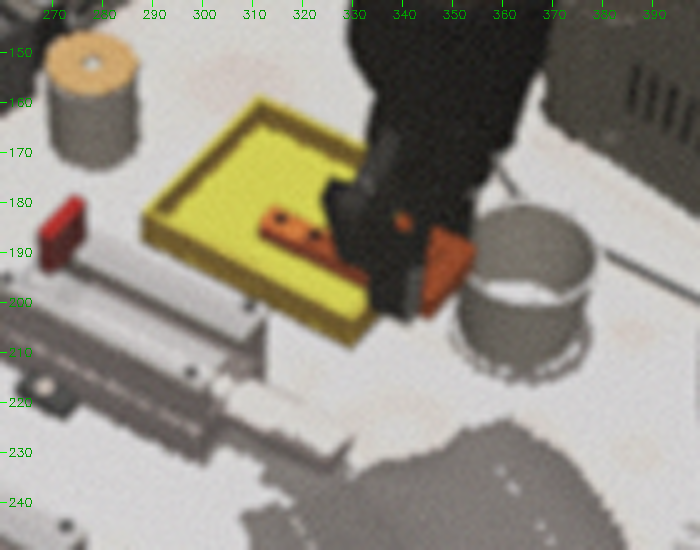

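>>> send_rows(increments="0.9 0.05 0.02 -0.005 0; 0.9 0.098 0.05 -0.005 0.018; 0.9 0.098 0.1 -0.005 0.018; 0.9 0.098 0.122 -0.005 0.018; 0.9 0.098 0.122 -0.003 0.018; 0.9 0.098 0.122 -0.003 0.018; 0.9 0.098 0.122 0.04 0.018; 0.9 0.098 0.122 0.08 0.018; 0.9 0.098 0.122 0.11 0.018; 0.9 0.098 0.122 0.125 0.018; 0.9 0.098 0.122 0.134 0.018; 0.9 0.098 0.122 0.134 0.018")

```text
t: 25.52
tool_pos: [0.5591, -0.2171, 0.0136]
tcp_rot: [180.0, -0.0, 6.6]
ft_force: [-0.4, -0.0, -1.6]
finger_gap: 0.0351
```

```bash
python3 - <<'E'
from plan import *
from h import *
s=snap("scene")
zoom(s["pixels"][:,:,::-1],260,130,140,110,5,"pics/z14.png")
t=snap("top","pics/t14.png")
rel([(.559,-.2168,.0035,6.6)])
E
```

```text
t 25.62 tcp [ 0.5595 -0.2174  0.0143] rot [ 1.7996e+02 -7.0000e-02  6.5800e+00] F [ 0.7  0.  -1. ] gap 0.0353
-0.0004 -0.0007 0.0108 -0.0003
```

View pics/z14.png

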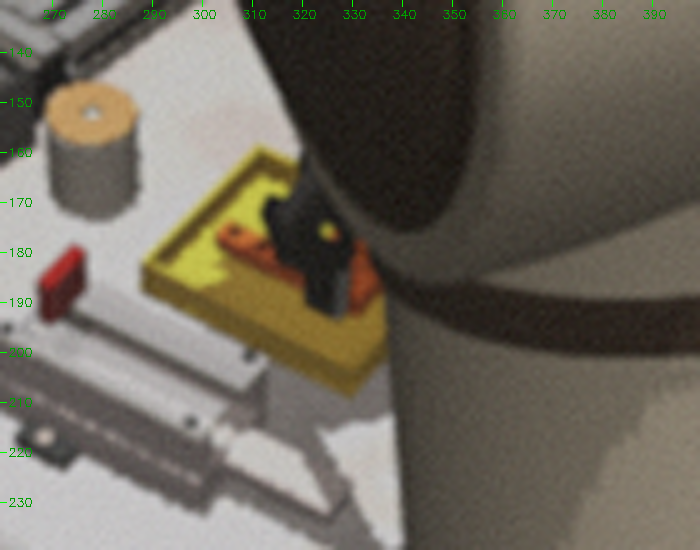

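>>> send_rows(increments="0.9 0 0 0.004 0; 0.9 0 0 0.008 0; 0.9 0 0 0.009 0; 0.9 0 0 0.009 0; 0.9 0 0 0.009 0")

```text
t: 26.25
tool_pos: [0.559, -0.2173, 0.0044]
tcp_rot: [-180.0, -0.0, 6.6]
ft_force: [-0.1, -0.2, -1.8]
finger_gap: 0.0352
```

>>> send_rows(increments="0.9 0 0 0.001 0; 0.9 0 0 0.001 0; 0.9 0 0 0.001 0")

```text
t: 26.62
tool_pos: [0.559, -0.2172, 0.0033]
tcp_rot: [-180.0, 0.0, 6.6]
ft_force: [0.2, -1.3, -1.6]
finger_gap: 0.0351
```

>>> send_rows(increments="0.9 0 0 0.001 0; 0.9 0 0 0.001 0; 0.9 0 0 0.001 0")

```text
t: 27.0
tool_pos: [0.559, -0.2173, 0.0032]
tcp_rot: [180.0, -0.0, 6.6]
ft_force: [-6.1, 2.7, 12.4]
finger_gap: 0.0349
```

Contact. Release and rise.

>>> send_rows(increments="0.5 0 0 0 0; 0.4 0 0 0 0; 0.38 0 0 0 0; 0.38 0 0 0 0; 0.38 0 0 -0.02 0; 0.38 0 0 -0.06 0; 0.38 0 0 -0.12 0; 0.38 0 0 -0.18 0; 0.38 0 0 -0.24 0; 0.38 -0.06 -0.06 -0.24 0; 0.38 -0.1 -0.12 -0.24 0; 0.38 -0.12 -0.18 -0.24 0; 0.38 -0.12 -0.2 -0.24 0; 0.38 -0.12 -0.2 -0.24 0")

```text
t: 28.75
tool_pos: [0.4159, -0.0301, 0.243]
tcp_rot: [180.0, -0.1, 6.8]
ft_force: [0.0, 0.2, 0.1]
finger_gap: 0.0533
```

```bash
python3 - <<'E'
from plan import *
from h import *
rel([])
s=snap("scene","pics/s15.png")
zoom(s["pixels"][:,:,::-1],260,130,140,110,5,"pics/z15.png")
t=snap("top","pics/t15.png")
E
```

```text
t 28.75 tcp [ 0.4159 -0.0301  0.243 ] rot [ 1.7999e+02 -1.0000e-01  6.7500e+00] F [0.  0.2 0.1] gap 0.0533
```

View pics/s15.png

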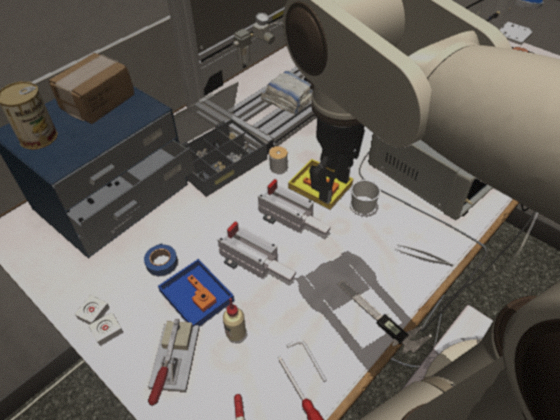

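View pics/t15.png

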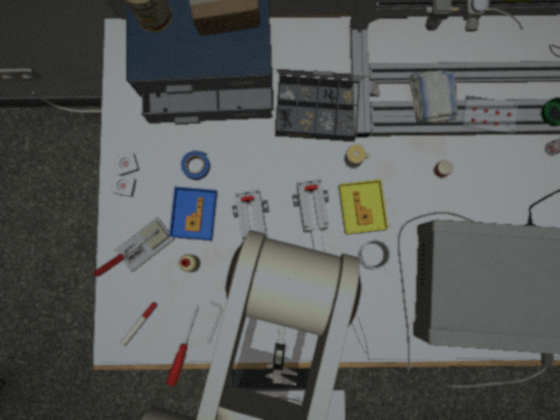

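View pics/z15.png

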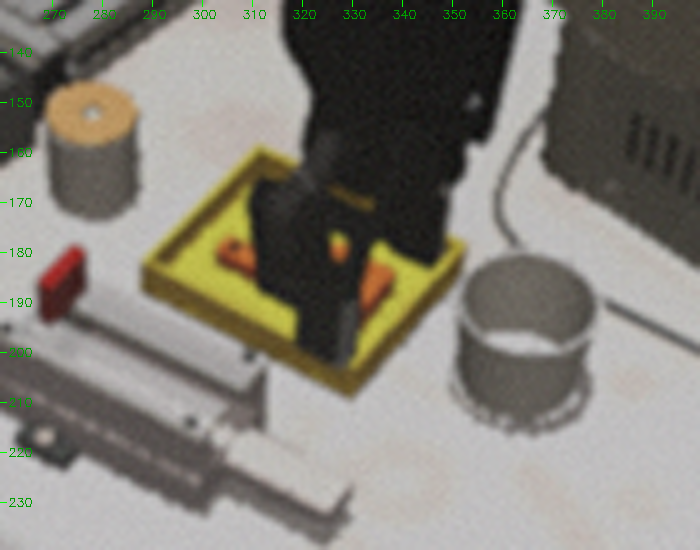

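```bash
python3 - <<'E'
from h import *
a=cv2.imread("pics/top_avg.png");s=snap("top");b=s["pixels"][:,:,::-1].copy()
for n,(u,v) in dict(oil=(188,262),cup=(373,255),tape=(195,165),cyl=(357,155)).items():
    r=20;A=[cv2.cvtColor(i[v-r:v+r,u-r:u+r],6).astype(np.float32) for i in(a,b)]
    print(n,np.round(cv2.phaseCorrelate(A[0],A[1],cv2.createHanningWindow((40,40),cv2.CV_32F)),2))
zoom(b,165,170,230,80,3,"pics/z16.png",20)
E
```

```text
Traceback (most recent call last):
ValueError: setting an array element with a sequence. The requested array has an inhomogeneous shape after 1 dimensions. The detected shape was (2,) + inhomogeneous part.
```

```bash
python3 - <<'E'
from h import *
a=cv2.imread("pics/top_avg.png");s=snap("top");b=s["pixels"][:,:,::-1].copy()
for n,(u,v) in dict(oil=(188,262),cup=(373,255),tape=(195,165),cyl=(357,155)).items():
    r=20;A=[cv2.cvtColor(i[v-r:v+r,u-r:u+r],6).astype(np.float32) for i in(a,b)]
    print(n,cv2.phaseCorrelate(A[0],A[1],cv2.createHanningWindow((40,40),cv2.CV_32F)))
zoom(b,165,170,230,80,3,"pics/z16.png",20)
E
```

```text
oil ((0.2084608658821807, -0.024057282691597237), 1.0248536255955696)
cup ((0.1224017451480428, 0.1759423585327582), 0.8737044197320938)
tape ((0.07184075705747262, -0.053308520296269535), 0.8424635815620423)
cyl ((-0.17239220035527225, -0.027947315380920656), 0.8907842749357223)
```

View pics/z16.png

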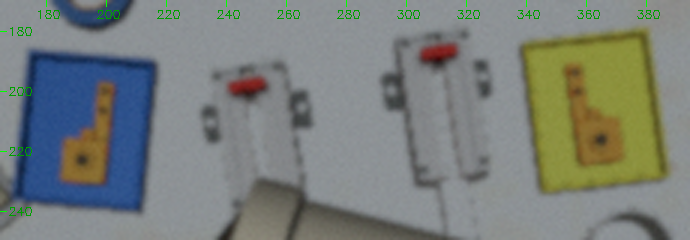

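```bash
python3 -c "
from cell import env,sensors
print(env.finish_job(), sensors.read_state()['t'])"
```

```text
the job is handed in; nothing more can be done
the job is handed in; nothing more can be done
```

The job is done and handed in at about 29 s. I handled the left-hand bracket first, from ejection to laying it in the blue tray. Only then did I eject the right-hand one and lay it in the yellow tray.

- **Ejecting:** I pressed each tab until the force jumped, to about 15 N on nest_a and 22 N on nest_b, which I took as the stop. Both tabs sprang back.
- **Setting down:** I lowered each bracket until it touched the tray floor (about 6 N and 12 N), then opened the gripper.
- **Last pictures:** Both brackets lie boss up and well inside their own trays. The gripper is clear at z 0.24 m.
- **Items to leave alone:** The oil bottle, cup, tape and cylinder show an image shift of at most 0.21 pixel (about 0.5 mm). That is within the picture noise.
- **Disagreements:** The two cameras disagreed by 1–3 mm on where nest_b's bracket sat. I corrected the gripper's yaw by 0.5° and left about 0.7 mm of sideways offset, and the grip closed normally. My first script for the shift check crashed on a formatting error; I reran it.

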